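Clip the filter cassette into the bench extractor

TASK

Fit the loose filter cassette, handle up, into the open bay on top of the bench extractor: hook one end under the deep lip and press it against the sprung rail there, swing the other end down past the short lip, and let the spring push the cassette back until it lies flat on its seat, caught under both lips. Work gently by feel, never forcing it against the extractor, let go of it at the end, and leave the other things on the bench alone.

Things in the scene. Friction and masses are not known exactly. Their poses are not given: they have to be found in the camera images.
- extractor: Grey steel box fixed on the bench, 218 x 172 mm, 65 mm high, hose spigot on its +x face. Origin on the bench under the middle of the bay; z up; x runs from the deep-lip end (-x, nearer the robot) to the short-lip end (+x), yaw within 0.35 of the robot's x. The bay on top is open upward: flat seat 45 mm up, side walls at y = -74 and +74 mm with tops at 65 mm.
- rail (a joint): Aluminium bar 130 mm long, 12 mm high, on the seat under the deep lip; springs push it to +x. Value in m: 0 = free (face at extractor x = -78 mm), grows as it is pressed to -x, hard stop at 0.011. Spring 4.5 N at 0 plus 0.6 N per mm: 11 N at the stop. The cassette clears the short lip from about 0.008; with the cassette home it reads 0.002.
- bay_seat (a point): Middle of the bay's flat seat, 45 mm above the bench, axes as the extractor's; the cassette's origin lies here, within about 1 mm, when it is home. The two lip edges are only 140 mm apart and the cassette is 160 mm long, so it must go in tilted, one end under the deep lip first.
- deep_lip (a point): Middle of the deep lip's lower edge, at extractor x = -66 mm, 61 mm above the bench (16 mm above the seat). The lip is 4 mm thick and reaches back 40 mm from here (to x = -106 mm), over the sprung rail.
- short_lip (a point): Middle of the short lip's lower edge, at extractor x = +74 mm, 57.5 mm above the bench (12.5 mm above the seat). The lip is 4 mm thick (top at 61.5 mm) and overhangs by 6 mm; behind it the end wall's face is at x = +80 mm.
- cassette: Flat filter cassette, rigid grey plastic frame with white pleated filling, 160 (x) x 140 (y) x 10 mm, 0.25 kg give or take a fifth, lying flat on the bench. Origin: centre of its underside, z up. On its middle stands a grey plate handle 12 mm thick (x), 50 mm long (y), from 10 to 46 mm above the underside. It is the same both ways round: either end may go under the deep lip.
- end_a (a point): Middle of the lower edge of the cassette's -x end (80 mm from its centre).
- end_b (a point): Middle of the lower edge of the cassette's +x end (80 mm from its centre).
- grip (a point): On the handle, 36 mm above the cassette's underside, 10 mm below the handle's top: the place to grip.
- screwdriver: Bystander, to be left alone: screwdriver lying on the bench between the extractor and the cassette; origin on the bench under its middle, x along it.
- wrench: Bystander, to be left alone: steel wrench lying at the far side of the bench; origin under its middle, x along it.
- can: Bystander, to be left alone: steel can, 66 mm across, 150 mm high; origin at the centre of its foot.
- jar: Bystander, to be left alone: amber jar, 70 mm across, 90 mm high; origin at the centre of its foot.
- mug: Bystander, to be left alone: white mug, 80 mm across, 90 mm high; origin at the centre of its foot.
- bearing: Bystander, to be left alone: steel ring 52 mm across, 15 mm high; origin at the centre of its foot.

How it is judged:
On the way, in this order (a step that is already met when the one before it is completed fails the run):
1. one end of the cassette is hooked under the deep lip, the other end still raised (angle between cassette's own z axis and vertical above 0.06 rad and ((x of end_a in the frame of extractor below -0.074 m and z of end_a in the frame of extractor between 0.04 and 0.052 m) or (x of end_b in the frame of extractor below -0.074 m and z of end_b in the frame of extractor between 0.04 and 0.052 m))), for 0.1 s.
2. the raised end is swung down past the short lip: the cassette lies flat on the seat (angle between cassette's own z axis and vertical below 0.035 rad and z of cassette in the frame of extractor between 0.042 and 0.048 m and y of cassette in the frame of extractor between -0.008 and 0.008 m), for 0.1 s.
At the end, for the whole second after the job is handed in: The cassette lies at rest and flat (within 0.035 rad) on the bay's seat (height within 3 mm), pushed back by the sprung rail against the short-lip end (within 3 to 4 mm of home along the bay, 8 mm across), so that both ends are under their lips, and nothing touches it (all of step 2 and x of cassette in the frame of extractor between -0.003 and 0.004 m and linear speed of cassette below 0.01 m/s and value of joint rail between 0.0005 and 0.006 m).
It fails at once if the cassette is forced against the extractor (more than 40 N) (contact force between cassette and extractor above 40 N).
It fails at once if the robot strikes or pushes the extractor itself (more than 15 N) (contact force between any of the fingers, the arm and extractor above 15 N).
It fails at once if another thing on the bench is shifted by more than 30 mm (distance of any of screwdriver, wrench, can, jar, mug, bearing from where it was at the start of the episode above 0.03 m).
It also fails if it takes over 64 s, if anything falls off the work surface, if the arm or the gripper's body presses on something with over 40 N, if the wrist force passes 120 N, or if a joint passes its speed limit or range.

ROBOT

A 7-joint arm with a two-finger parallel gripper is mounted at the origin on the work surface. World frame = base frame: x ahead of the robot, y to its left, z up, the work surface at z = 0. Lengths are in m, angles in rad, forces in N, time in s.
With the tool pointing down it reaches from about 0.35 to 0.9 m from the base axis. Payload 7.2 kg.
Tool frame: the origin (TCP) lies between the finger pads; the fingertips stand 8 mm ahead of it and the grasp point (between the pads) lies 11 mm behind it; z points along the fingers, y is the line along which they close (so a half turn about z gives the same grasp; the last joint's range is limited). The gripper opens to 88 mm and grips with 3 to 60 N. Pads are 20 mm wide; open, the fingers measure 115 mm over their backs; the gripper's body (75 mm by 178 mm) begins 61 mm behind the grasp point.
Start: joints at [1.159, 0.411, -0.013, 1.596, 0.006, 1.134, -0.082], TCP at [0.211, -0.588, 0.231] pointing down, gripper open.
Joint ranges: [-2.95, 2.95], [-0.29, 1.99], [-1.47, 1.44], [0.14, 2.54], [-1.03, 4.17], [0.13, 1.85], [-2.86, 2.86]. Speed limits (rad/s): [2.39, 2.39, 3.01, 3.01, 3.14, 3.14, 3.14].

INTERFACE

Orientations are given as a rotation vector (axis times angle).
In Python, from rig import bot gives the robot as it stands.
- The arm moves only by the shell command python3 -m inch 'ROWS' [FORCE]. ROWS is JSON, a list that holds one entry, the list of rows, each a list of 7 numbers: the shift along the world's x, y, z in cm, then the turn, a rotation vector about the world's x, y, z in rad, then the opening, from 0 (shut) to 1 (fully open). In form: [[[tx, ty, tz, rx, ry, rz, hand], ...]]. A call has 1 to 12 rows; each row shifts and turns the commanded pose from where the row before left it; what a row does not reach is not made up. A row lasts 1/10 s, in which the tool goes at most 50 mm and 8.59 degrees, less where a joint would pass 70% of its speed; a pose out of reach is approached as far as the arm can. A call is refused whole if a number of a shift passes 5 or a number of a turn 0.15, either way. A call with a gripper value outside its range is refused whole. The fingers move at their own pace and stop on an object; FORCE is the grip in N (left out, the last holds). Time passes only in rows, so rows that do not move let the fingers close. It gives the time, the measured TCP pose, the force, the opening and the grip force at its end, in the units of the state.
- bot.sense(): the state, without advancing time (a new reading comes with each control period).
- bot.grab_frame(name): name is "scene" or "top" or "wrist"; returns a dict with "pixels" (400x640x3 uint8, red, green, blue), "range_z" (400x640 float32, m along the optical axis (not along the pixel's ray), 0 where there is no reading), "fx", "fy", "cx", "cy" (pixels), "eye" and "attitude" of the camera in the world; the wrist camera has in their place "mount" (4x4, takes a point from camera to tool coordinates, whose origin is the TCP and whose axes are the flange's). Camera axes: x right, y up, looking along -z (the intrinsics and any distortion apply to the point x, -y, -z); pixel columns grow to the right and rows downward; lengths in m; the calibration is good to about 2 mm. A picture is of the moment at which its call begins: read the wrist's pose just before it.
- bot.close_job(): hands the job in; it is judged then, once.
The state is a dict: "clock": time; "joint_positions": joint angles; "dq": joint speeds; "tau": joint torques, N m; "ee_pos": TCP position; "tcp_rot": TCP orientation; "wrist_force": force on the tool from outside, world axes, zero at the start; "wrist_torque": the same for the moment, N m; "grip_width": finger opening in m; "grip_force": force on a finger pad.
Only numpy, scipy, OpenCV 4.12 (cv2) and the standard library are available. Lean on these libraries where they do the work, as an engineer would, in place of code of your own. Each camera call takes 0.05 s, during which the arm holds its last target. There are 200 camera calls.

## Working session

There is one attempt and no reset: what is moved stays moved. The work goes in short steps, Python scripts to look and compute and a shell command to move; the robot and the scene stay as the last step left them, time stands still between calls to the robot, and variables do not carry over. Pictures are saved under pics/ and viewed, at most 10 in all, crops included, and the job is handed in when it is done.

```bash
mkdir -p pics; ls; cat > h.py <<'E'
import numpy as np, cv2
from scipy.spatial.transform import Rotation as R
from rig import bot
def cam(name):
    s=bot.sense(); f=bot.grab_frame(name)
    if name=='wrist':
        M=np.array(f['mount']); Rt=R.from_rotvec(s['tcp_rot']).as_matrix()
        f['R']=Rt@M[:3,:3]; f['o']=np.array(s['ee_pos'])+Rt@M[:3,3]
    else:
        a=np.array(f['attitude']); f['R']=a if a.shape==(3,3) else R.from_rotvec(a).as_matrix() if a.size==3 else R.from_quat(a).as_matrix()
        f['o']=np.array(f['eye'])
    return f
def ray(f,u,v):
    d=np.stack([(np.asarray(u)-f['cx'])/f['fx'],-(np.asarray(v)-f['cy'])/f['fy'],-np.ones_like(np.asarray(u,float))],-1)
    return d@f['R'].T
def cloud(f):
    v,u=np.mgrid[:400,:640]; return f['o']+ray(f,u,v)*f['range_z'][...,None]
def plane(f,u,v,z):
    d=ray(f,u,v); return f['o']+d*((z-f['o'][2])/d[...,2])[...,None]
def save(f,n): cv2.imwrite('pics/'+n+'.png',f['pixels'][...,::-1])
E
python3 - <<'E'
from h import *
print(bot.sense())
for n in('top','scene'):
    f=cam(n); save(f,n+'0'); print(n,f['o'],np.array(f['attitude']),f['fx'],[k for k in f])
    np.save(n+'0.npy',f,allow_pickle=True)
E
```

```text
pics
{'clock': 0.0, 'joint_positions': array([ 1.15883883,  0.41187827, -0.01272901,  1.5970436 ,  0.00562416,
        1.13433619, -0.08218405]), 'dq': array([ 0.00078609,  0.00150167, -0.00099387, -0.00024493,  0.00030668,
       -0.00089219, -0.00075429]), 'tau': array([ 4.27816922e-04, -5.87942398e+01,  6.42179120e-01, -2.91084105e+01,
       -5.36509731e-02,  1.80992635e-02,  1.37922443e-04]), 'ee_pos': array([ 0.21043271, -0.5879695 ,  0.22982267]), 'tcp_rot': array([-3.09372925e+00, -5.37151060e-01,  6.39059637e-04]), 'wrist_force': array([-0.63491781,  0.85176036, -0.16549525]), 'wrist_torque': array([ 0.02683999, -0.01965452,  0.01304529]), 'grip_force': 0.0, 'grip_width': 0.08791051548263427}
top [0.55294807 0.00185726 1.02393819] [ 0.04906849 -0.0310026  -1.59928164] 370.22567615774506 ['pixels', 'range_z', 'fx', 'fy', 'cx', 'cy', 'eye', 'attitude', 'R', 'o']
scene [ 1.15935851 -0.50115131  1.39244692] [0.49899003 0.21844962 0.82567924] 469.70039995653366 ['pixels', 'range_z', 'fx', 'fy', 'cx', 'cy', 'eye', 'attitude', 'R', 'o']
```

View pics/top0.png

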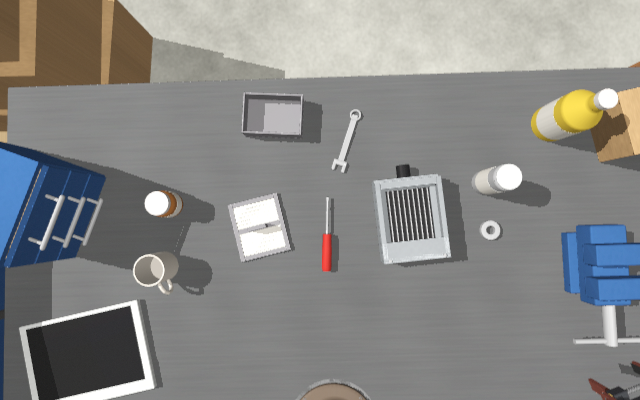

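View pics/scene0.png

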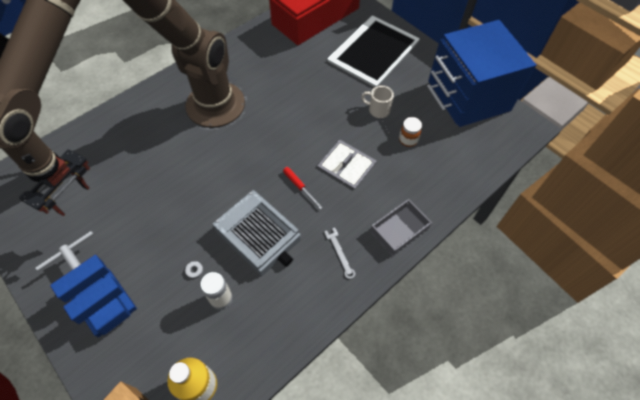

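The top view shows the cassette at about (260,227) with its handle near (266,226). The extractor is at (413,218), with the deep lip as the broad plate at the bottom and the spigot at the top. The screwdriver lies between them at (327,235). The scene view shows the same layout: cassette (347,164), extractor (257,230).

```bash
python3 - <<'E'
from h import *
for n in('top','scene'):
    f=np.load(n+'0.npy',allow_pickle=True).item(); P=cloud(f)
    def fit(m,z,lab):
        m=cv2.morphologyEx(m.astype(np.uint8),cv2.MORPH_OPEN,np.ones((3,3)))
        c=max(cv2.findContours(m,0,2)[0],key=cv2.contourArea)[:,0]
        Q=plane(f,c[:,0],c[:,1],z)[:,:2]
        r=cv2.minAreaRect((Q*1000).astype(np.float32)); print(n,lab,np.round(r[0],1),np.round(r[1],1),round(r[2],1)); 
    x,y,z=P[...,0],P[...,1],P[...,2]
    near=lambda cx,cy,r:(abs(x-cx)<r)&(abs(y-cy)<r)
    fit(near(.48,.15,.13)&(z>.005)&(z<.02),.010,'cassette z5-20')
    m=near(.48,.15,.13)&(z>.03); print(n,'handle',P[m].mean(0),np.percentile(z[m],[50,95]),m.sum())
    fit(near(.52,-.26,.16)&(z>.055)&(z<.08),.065,'extractor top')
    for zz in np.arange(.04,.075,.005): print(round(zz,3),(near(.52,-.26,.12)&(z>=zz)&(z<zz+.005)).sum(),end='; ')
    print()
    print(n,'cass top z',np.median(z[near(.48,.15,.07)&(z>.004)&(z<.03)]))
E
```

```text
top cassette z5-20 [537.3 186.5] [159.5 140.1] 12.7
top handle [0.53747458 0.18522731 0.04543035] [0.04610342 0.04883397] 89
top extractor top [ 546.2 -219.8] [209.7 173.7] 4.5
0.04 861; 0.045 2112; 0.05 70; 0.055 57; 0.06 862; 0.065 1026; 0.07 14; 
top cass top z 0.008987717964877406
scene cassette z5-20 [538.5 138. ] [46.8 21.2] 12.6
scene handle [0.53983041 0.18457861 0.04253824] [0.04333395 0.04944757] 61
scene extractor top [ 548.8 -220.7] [213.2 173.8] 4.8
0.04 993; 0.045 709; 0.05 113; 0.055 170; 0.06 627; 0.065 330; 0.07 20; 
scene cass top z 0.008541947398850613
```

```bash
python3 -m inch '[[[2.7,3.0,0.7,0,0,0.12,1],[2.7,3.0,0.7,0,0,0.12,1],[2.7,3.0,0.7,0,0,0.12,1],[2.7,3.0,0.7,0,0,0.12,1],[2.7,3.0,0.7,0,0,0.12,1],[2.7,3.0,0.7,0,0,0.12,1],[2.7,3.0,0.7,0,0,0.12,1],[2.7,3.0,0.7,0,0,0.12,1],[2.7,3.0,0.7,0,0,0.12,1],[2.7,3.0,0.7,0,0,0.12,1],[2.7,3.0,0.7,0,0,0.12,1],[2.7,3.0,0.7,0,0,0.12,1]]]' 40
python3 -m inch '[[[0,0,0,0,0,0,1],[0,0,0,0,0,0,1],[0,0,0,0,0,0,1]]]'
python3 - <<'E'
from h import *
f=cam('wrist'); save(f,'w1'); np.save('w1.npy',f,allow_pickle=True); print(f['o'],f['R'],bot.sense()['joint_positions'])
E
```

```text
clock: 1.3
ee_pos: [0.5353, -0.2271, 0.3147]
tcp_rot: [-1.967, -2.449, 0.0]
wrist_force: [0.2, -0.3, 0.2]
grip_width: 0.088
grip_force: 0.0
clock: 1.6
ee_pos: [0.5338, -0.2296, 0.3141]
tcp_rot: [-1.975, -2.442, 0.002]
wrist_force: [-1.1, -0.4, 0.2]
grip_width: 0.0879
grip_force: 0.0
[ 0.51819925 -0.16490091  0.46818245] [[ 9.77911853e-01 -2.02821663e-01 -5.05151617e-02]
 [ 2.09015654e-01  9.47838184e-01  2.40655839e-01]
 [-9.30018182e-04 -2.45898657e-01  9.69295097e-01]] [ 0.68363014  0.31803631 -0.47118587  1.56346972  0.14869434  1.29679651
  0.40224981]
```

View pics/w1.png

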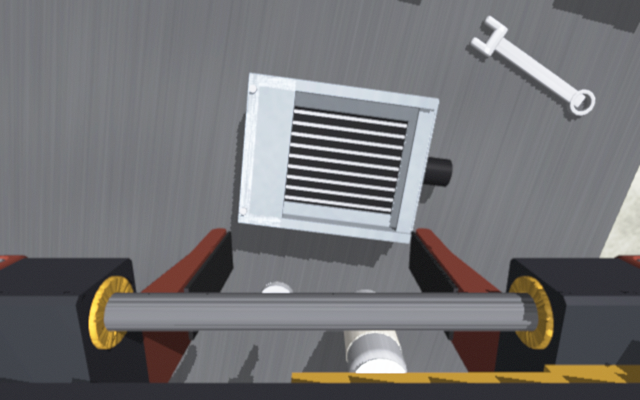

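The wrist view shows the extractor's deep-lip plate on the left, with its edge from about (297,80) to (284,215). The short lip is on the right at about (410,125)–(398,228), and the spigot is at (437,171).

```bash
python3 - <<'E'
from h import *
w=np.load('w1.npy',allow_pickle=True).item(); t=np.load('top0.npy',allow_pickle=True).item()
for n,f in(('w',w),('top',t)):
    P=cloud(f); z=P[...,2]; m=(np.hypot(P[...,0]-.547,P[...,1]+.22)<.15)&(z>.053)&(z<.08)
    c=max(cv2.findContours(m.astype(np.uint8),0,2)[0],key=cv2.contourArea)[:,0]
    Q=plane(f,c[:,0],c[:,1],.063)[:,:2]
    r=cv2.minAreaRect((Q*1000).astype(np.float32)); print(n,r)
    a=np.deg2rad(r[2] if r[2]<45 else r[2]-90); c0=np.array(r[0])/1000
    ex=np.array([np.cos(a),np.sin(a)]); ey=np.array([-ex[1],ex[0]])
    X=(P[...,:2]-c0)@ex; Y=(P[...,:2]-c0)@ey
    s=(abs(Y)<.05)&(z>0)
    print('yaw',a,'profile x: z90')
    print([(i,round(float(np.percentile(z[s&(abs(X-i/1000)<.002)],80))*1000),round(float(f['pixels'][s&(abs(X-i/1000)<.002)].mean()))) for i in range(-116,120,4) if (s&(abs(X-i/1000)<.002)).any()])
    s=(abs(X-.01)<.04)&(z>0)
    print('y',[(i,round(float(np.percentile(z[s&(abs(Y-i/1000)<.002)],80))*1000)) for i in list(range(-96,-60,3))+list(range(60,98,3)) if (s&(abs(Y-i/1000)<.002)).any()])
E
```

```text
w ((544.8792724609375, -220.2494659423828), (211.068115234375, 172.95864868164062), 4.624006271362305)
yaw 0.0807041340681386 profile x: z90
[(-104, 66, 230), (-100, 66, 241), (-96, 66, 236), (-92, 390, 179), (-88, 393, 175), (-84, 398, 125), (-80, 403, 109), (-76, 410, 82), (-72, 410, 82), (-68, 410, 80), (-64, 410, 76), (-60, 407, 70), (-56, 404, 80), (-52, 420, 107), (-48, 420, 102), (-44, 420, 103), (-40, 420, 103), (-36, 420, 103), (-32, 420, 103), (-28, 420, 103), (-24, 420, 104), (-20, 420, 104), (-16, 420, 107), (-12, 420, 106), (-8, 420, 104), (-4, 420, 107), (0, 420, 108), (4, 420, 104), (8, 420, 104), (12, 420, 106), (16, 420, 104), (20, 420, 102), (24, 420, 100), (28, 410, 57), (32, 410, 59), (36, 411, 76), (40, 411, 71), (44, 410, 63), (48, 398, 74), (52, 393, 89), (56, 390, 88), (60, 47, 102), (64, 46, 102), (68, 47, 103), (72, 47, 102), (76, 47, 101), (80, 47, 111), (84, 46, 140), (88, 62, 163), (92, 62, 208), (96, 62, 216), (100, 62, 215), (104, 62, 213), (108, 46, 206), (112, 46, 192), (116, 40, 73)]
y [(-87, 65), (-84, 66), (-81, 66), (-78, 66), (-75, 65), (-72, 60)
[... 736 characters left out ...]
106), (-4, 47, 104), (0, 47, 104), (4, 48, 108), (8, 48, 106), (12, 48, 106), (16, 48, 104), (20, 48, 105), (24, 48, 104), (28, 48, 105), (32, 47, 104), (36, 47, 105), (40, 47, 104), (44, 47, 102), (48, 47, 103), (52, 47, 103), (56, 47, 102), (60, 48, 103), (64, 48, 103), (68, 47, 102), (72, 48, 104), (76, 47, 103), (80, 47, 132), (84, 47, 148), (88, 63, 193), (92, 63, 204), (96, 63, 204), (100, 63, 205), (104, 63, 201), (108, 47, 198), (112, 46, 162), (116, 40, 69)]
y [(-87, 66), (-84, 67), (-81, 67), (-78, 67), (-75, 65), (-72, 54), (-69, 47), (-66, 47), (-63, 47), (60, 47), (63, 47), (66, 47), (69, 47), (72, 64), (75, 67), (78, 67), (81, 67), (84, 65), (87, 53), (90, 2), (93, 2), (96, 2)]
```

```bash
python3 -m inch '[[[0,3.45,-1.3,0,0,0,1],[0,3.45,-1.3,0,0,0,1],[0,3.45,-1.3,0,0,0,1],[0,3.45,-1.3,0,0,0,1],[0,3.45,-1.3,0,0,0,1],[0,3.45,-1.3,0,0,0,1],[0,3.45,-1.3,0,0,0,1],[0,3.45,-1.3,0,0,0,1],[0,3.45,-1.3,0,0,0,1],[0,3.45,-1.3,0,0,0,1],[0,3.45,-1.3,0,0,0,1],[0,3.45,-1.3,0,0,0,1]]]'
python3 -m inch '[[[0,0,0,0,0,0,1],[0,0,0,0,0,0,1],[0,0,0,0,0,0,1],[0,0,0,0,0,0,1]]]'
python3 - <<'E'
from h import *
s=bot.sense(); f=cam('wrist'); save(f,'w2'); np.save('w2.npy',f,allow_pickle=True)
P=cloud(f); z=P[...,2]; m=(abs(P[...,0]-.538)<.06)&(abs(P[...,1]-.185)<.06)&(z>.035)&(z<.055)
n,l,st,ce=cv2.connectedComponentsWithStats(m.astype(np.uint8)); k=1+np.argmax(st[1:,4]); m=l==k
r=cv2.minAreaRect((P[m][:,:2]*1000).astype(np.float32)); print(r,P[m].mean(0),st[k]); print(s['joint_positions'],s['ee_pos'],s['tcp_rot'])
M=R.from_rotvec(s['tcp_rot']).as_matrix(); print(M)
E
```

```text
clock: 2.85
ee_pos: [0.5349, 0.185, 0.158]
tcp_rot: [1.976, 2.441, -0.001]
wrist_force: [0.9, -0.2, 0.3]
grip_width: 0.0877
grip_force: 0.0
clock: 3.25
ee_pos: [0.5353, 0.1836, 0.159]
tcp_rot: [1.976, 2.441, -0.0]
wrist_force: [0.5, 0.1, 1.0]
grip_width: 0.0881
grip_force: 0.0
((535.0897827148438, 187.75665283203125), (11.670230865478516, 49.555789947509766), 12.372188568115234) [0.53509794 0.18887636 0.04582013] [316 159  16  64 942]
[ 0.03581979  0.45263744 -0.59629619  1.79227428  0.29986039  0.98760889
 -0.47077895] [0.53532404 0.18360815 0.15900691] [ 1.97576320e+00  2.44120165e+00 -1.29454274e-04]
[[-2.08435571e-01  9.78035811e-01  7.52241601e-04]
 [ 9.78035725e-01  2.08436103e-01 -7.14877345e-04]
 [-8.55969952e-04  5.86713292e-04 -9.99999462e-01]]
```

View pics/w2.png

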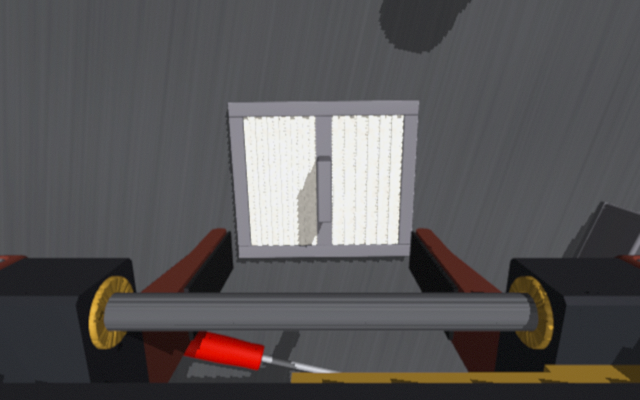

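The cassette is at the centre of the view with its handle at (324,190), between the fingers along the closing direction. The handle is clear to grip.

```bash
python3 -m inch '[[[0,0.04,-2,0,0,0,1],[0,0.04,-2,0,0,0,1],[0,0.04,-2,0,0,0,1],[0,0.04,-2,0,0,0,1],[0,0.04,-1.5,0,0,0,1],[0,0.04,-1.5,0,0,0,1],[0,0.04,-1,0,0,0,1],[0,0.04,-0.7,0,0,0,1],[0,0.04,-0.7,0,0,0,1],[0,0.04,0,0,0,0,1],[0,0,0,0,0,0,1]]]'
python3 -m inch '[[[0,0,0,0,0,0,0.5],[0,0,0,0,0,0,0.3],[0,0,0,0,0,0,0.1],[0,0,0,0,0,0,0],[0,0,0,0,0,0,0],[0,0,0,0,0,0,0],[0,0,0,0,0,0,0],[0,0,0,0,0,0,0]]]' 40
python3 -m inch '[[[0,0,0.5,0,0,0,0],[0,0,1.5,0,0,0,0],[0,0,2,0,0,0,0],[0,0,2,0,0,0,0],[0,0,2,0,0,0,0],[0,0,2,0,0,0,0],[0,0,2,0,0,0,0],[0,0,2,0,0,0,0],[0,0,1,0,0,0,0],[0,0,0,0,0,0,0],[0,0,0,0,0,0,0],[0,0,0,0,0,0,0]]]'
```

```text
clock: 4.4
ee_pos: [0.5348, 0.1898, 0.0249]
tcp_rot: [1.972, 2.445, 0.001]
wrist_force: [0.7, -0.5, 0.2]
grip_width: 0.0877
grip_force: 0.0
clock: 5.2
ee_pos: [0.5346, 0.1896, 0.0247]
tcp_rot: [-1.973, -2.445, -0.0]
wrist_force: [0.0, -0.1, -0.4]
grip_width: 0.0273
grip_force: 0.0
clock: 6.4
ee_pos: [0.534, 0.1892, 0.1736]
tcp_rot: [-1.972, -2.444, 0.003]
wrist_force: [-0.2, -0.7, -3.0]
grip_width: 0.0113
grip_force: 40.0
```

```bash
cat > held.py <<'E'
from h import *
import sys
s=bot.sense(); f=cam('wrist'); 
if len(sys.argv)>1: save(f,sys.argv[1])
P=cloud(f); M=R.from_rotvec(s['tcp_rot']).as_matrix(); L=(P-s['ee_pos'])@M   # tool coords
m=(abs(L[...,0])<.12)&(abs(L[...,1])<.1)&(L[...,2]>-.02)&(L[...,2]<.06)&(f['range_z']>0)
px=f['pixels'].astype(int); white=m&(px.min(-1)>190)
A=L[white]; c,_,_,_=np.linalg.lstsq(np.c_[A[:,:2],np.ones(len(A))],A[:,2],rcond=None)
print('top plane tool z=%.4f + x*%.3f + y*%.3f'%(c[2],c[0],c[1]),len(A))
d=abs(L[...,2]-c[2]-L[...,0]*c[0]-L[...,1]*c[1])<.005
k=(m&d).astype(np.uint8); n,l,st,ce=cv2.connectedComponentsWithStats(k); i=1+np.argmax(st[1:,4])
r=cv2.minAreaRect((L[l==i][:,:2]*1000).astype(np.float32)); print('rect tool xy mm',r, L[l==i][:,:2].min(0),L[l==i][:,:2].max(0))
E
python3 held.py w3
```

```text
top plane tool z=0.0348 + x*-0.002 + y*-0.003 25225
rect tool xy mm ((25.285728454589844, -1.9840316772460938), (85.07078552246094, 160.47238159179688), 0.11362521350383759) [-0.01740759 -0.08224167] [0.06766192 0.07833638]
```

View pics/w3.png

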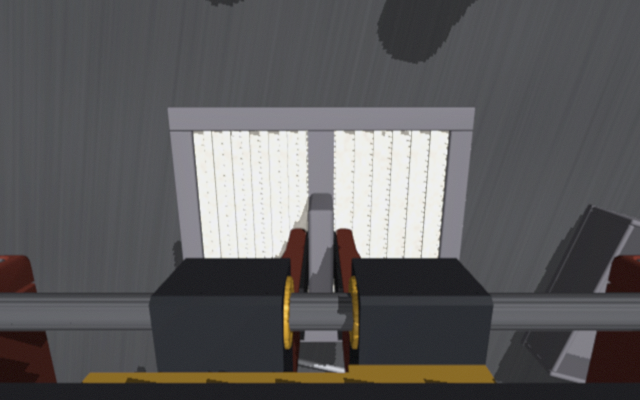

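The cassette is held, but only by the top 9 mm or so of the handle, because the fingers finished closing late. I'll set it back down and re-grip lower.

```bash
python3 -m inch '[[[0,0,-2,0,0,0,0],[0,0,-2,0,0,0,0],[0,0,-2,0,0,0,0],[0,0,-2,0,0,0,0],[0,0,-2,0,0,0,0],[0,0,-1.2,0,0,0,0],[0,0,-0.8,0,0,0,0],[0,0,-0.4,0,0,0,0],[0,0,-0.2,0,0,0,0],[0,0,-0.1,0,0,0,0],[0,0,0,0,0,0,0],[0,0,0,0,0,0,0]]]'
python3 -m inch '[[[0,0,0,0,0,0,0.3],[0,0,0,0,0,0,0.3],[0,0,0,0,0,0,0.3],[0,0,0,0,0,0,0.3],[0,0.1,-1,0,0,0,0.3],[0,0.1,-1,0,0,0,0.3],[0,0,-0.1,0,0,0,0.3],[0,0,0,0,0,0,0.3],[0,0,0,0,0,0,0]]]'
python3 -m inch '[[[0,0,0,0,0,0,0],[0,0,0,0,0,0,0],[0,0,0,0,0,0,0],[0,0,0,0,0,0,0],[0,0,0,0,0,0,0],[0,0,0,0,0,0,0],[0,0,0,0,0,0,0],[0,0,0,0,0,0,0],[0,0,0,0,0,0,0]]]' 50
```

```text
clock: 7.65
ee_pos: [0.535, 0.1896, 0.0482]
tcp_rot: [1.973, 2.444, 0.001]
wrist_force: [-0.3, 0.9, -3.4]
grip_width: 0.0116
grip_force: 40.0
clock: 8.55
ee_pos: [0.5346, 0.1917, 0.0265]
tcp_rot: [-1.972, -2.445, 0.0]
wrist_force: [0.6, 0.1, -0.0]
grip_width: 0.0214
grip_force: 0.0
clock: 9.45
ee_pos: [0.5348, 0.1916, 0.0269]
tcp_rot: [1.973, 2.445, 0.001]
wrist_force: [0.1, 0.2, 3.7]
grip_width: 0.0114
grip_force: 50.0
```

```bash
python3 -m inch '[[[0,0,0.5,0,0,0,0],[0,0,1.5,0,0,0,0],[0,0,2,0,0,0,0],[0,0,2,0,0,0,0],[0,0,2,0,0,0,0],[0,0,2,0,0,0,0],[0,0,2,0,0,0,0],[0,0,2,0,0,0,0],[0,0,1,0,0,0,0],[0,0,0,0,0,0,0],[0,0,0,0,0,0,0],[0,0,0,0,0,0,0]]]' && python3 held.py
```

```text
clock: 10.65
ee_pos: [0.534, 0.1912, 0.1756]
tcp_rot: [-1.972, -2.444, 0.003]
wrist_force: [0.1, 0.2, -3.4]
grip_width: 0.0114
grip_force: 50.0
top plane tool z=0.0186 + x*-0.002 + y*-0.000 26183
rect tool xy mm ((24.286048889160156, -1.8617782592773438), (160.56764221191406, 83.31226348876953), 89.8357162475586) [-0.01759891 -0.08216867] [0.06573103 0.07839127]
```

```bash
python3 -m inch '[[[0.38,-3.37,0,0.0012,-0.0142,-0.011,0],[0.38,-3.37,0,0.0012,-0.0142,-0.011,0],[0.38,-3.37,0,0.0012,-0.0142,-0.011,0],[0.38,-3.37,0,0.0012,-0.0142,-0.011,0],[0.38,-3.37,0,0.0012,-0.0142,-0.011,0],[0.38,-3.37,0,0.0012,-0.0142,-0.011,0],[0.38,-3.37,0,0.0012,-0.0142,-0.011,0],[0.38,-3.37,0,0.0012,-0.0142,-0.011,0],[0.38,-3.37,0,0.0012,-0.0142,-0.011,0],[0.38,-3.37,0,0.0012,-0.0142,-0.011,0],[0.38,-3.37,0,0.0012,-0.0142,-0.011,0],[0.38,-3.37,0,0.0012,-0.0142,-0.011,0]]]'
python3 -m inch '[[[0,0,0,0,0,0,0],[0,0,0,0,0,0,0],[0,0,0,0,0,0,0],[0,0,0,0,0,0,0]]]'
cat > where.py <<'E'
from h import *
s=bot.sense(); M=R.from_rotvec(s['tcp_rot']).as_matrix()
a=.081; E=np.array([[np.cos(a),-np.sin(a),0],[np.sin(a),np.cos(a),0],[0,0,1]]); O=np.array([.558,-.219,0])
u=M[:,1]; n=-M[:,2]; v=M[:,0]
C=s['ee_pos']-.027*n-.0045*v
for k,p in(('C',C),('A',C-.08*u),('B',C+.08*u)): print(k,np.round(E.T@(p-O)*1000,1))
print('u in ext',np.round(E.T@u,4),'v',np.round(E.T@v,4),'F',np.round(E.T@s['wrist_force'],1),'T',np.round(E.T@s['wrist_torque'],2),'tcp',s['ee_pos'].round(4),s['clock'])
E
python3 where.py; python3 held.py w4
```

```text
clock: 11.9
ee_pos: [0.5797, -0.214, 0.1757]
tcp_rot: [2.044, 2.215, 0.178]
wrist_force: [0.4, -0.3, -2.6]
grip_width: 0.0113
grip_force: 50.0
clock: 12.3
ee_pos: [0.5804, -0.2111, 0.1765]
tcp_rot: [2.041, 2.218, 0.179]
wrist_force: [0.3, 1.1, -3.2]
grip_width: 0.0116
grip_force: 50.0
C [ 27.5   1.3 149.9]
A [-51.3   1.1 136.4]
B [106.4   1.5 163.5]
u in ext [0.9855 0.0029 0.1694] v [-0.0012  0.9999 -0.01  ] F [ 0.4  1.1 -3.2] T [0.01 0.25 0.  ] tcp [ 0.5804 -0.2111  0.1765] 12.3
top plane tool z=0.0183 + x*-0.002 + y*0.000 26149
rect tool xy mm ((24.12832260131836, -2.1357650756835938), (160.70741271972656, 83.05207061767578), 89.8785171508789) [-0.01756562 -0.08245671] [0.06549215 0.07829504]
```

View pics/w4.png

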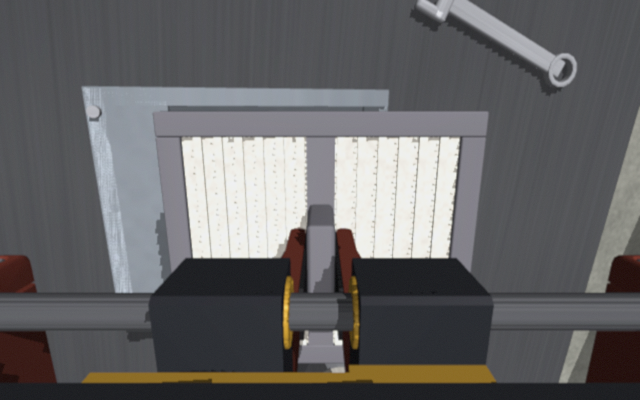

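The cassette is over the bay, its +y rim at rows 112–135. The extractor's +y wall shows behind it at rows 90–110 and the deep-lip plate on the left, with its corner at (168,107). Next I'll compare the edges in this same view.

```bash
python3 - <<'E'
from h import *
s=bot.sense(); f=cam('wrist'); P=cloud(f)
a=.081; E=np.array([[np.cos(a),-np.sin(a),0],[np.sin(a),np.cos(a),0],[0,0,1]]); O=np.array([.558,-.219,0])
L=(P-O)@E*1000; z=L[...,2]
top=(z>58)&(z<72)&(abs(L[...,0])<150)&(abs(L[...,1])<110)
for x in (-40,-20,0,20,40,60):
    q=top&(abs(L[...,0]-x)<3)&(L[...,1]>50)
    if q.sum(): print('wall x',x,'y',L[...,1][q].min().round(1),L[...,1][q].max().round(1),q.sum())
q=top&(L[...,1]>-60)&(L[...,1]<72); 
for y in(60,65,70): 
    q=top&(abs(L[...,1]-y)<2)&(L[...,0]<0)
    if q.sum(): print('lip y',y,'xmin/max',L[...,0][q].min().round(1),L[...,0][q].max().round(1))
c=(z>120)&(z<190)&(abs(L[...,0]-27)<100)
for x in (-20,0,60,90):
    q=c&(abs(L[...,0]-x)<3)
    if q.sum(): print('cass x',x,'ymax',L[...,1][q].max().round(1))
q=c&(L[...,1]>40)&(L[...,1]<60); i=np.argmin(L[...,0][q]);print('cass -x end top edge',L[q][i],'expect',-51.3-1.7,146.3)
E
```

```text
wall x -40 y 74.4 85.8 162
wall x -20 y 74.5 86.1 159
wall x 0 y 74.6 86.2 150
wall x 20 y 74.6 85.8 147
wall x 40 y 74.7 86.0 133
wall x 60 y 74.8 86.1 133
lip y 60 xmin/max -118.2 -76.8
lip y 65 xmin/max -118.2 -76.6
lip y 70 xmin/max -118.5 -66.3
cass x -20 ymax 71.0
cass x 0 ymax 71.1
cass x 60 ymax 71.3
cass x 90 ymax 71.3
cass -x end top edge [-54.78849834  54.40038615 145.32406704] expect -53.0 146.3
```

```bash
python3 -m inch '[[[0,-0.12,-1.5,0,0,0,0],[0,0,-1.5,0,0,0,0],[0,0,-1.5,0,0,0,0],[0,0,-1.3,0,0,0,0],[0,0,-1,0,0,0,0],[0,0,-0.8,0,0,0,0],[0,0,-0.5,0,0,0,0],[0,0,-0.3,0,0,0,0],[0,0,0,0,0,0,0],[0,0,0,0,0,0,0],[0,0,0,0,0,0,0]]]'; python3 where.py
```

```text
clock: 13.5
ee_pos: [0.5806, -0.2142, 0.0932]
tcp_rot: [2.042, 2.214, 0.179]
wrist_force: [-0.3, 0.4, -2.2]
grip_width: 0.0117
grip_force: 50.0
C [27.5 -1.9 66.7]
A [-51.4  -1.9  53. ]
B [106.3  -1.8  80.3]
u in ext [9.854e-01 6.000e-04 1.705e-01] v [ 0.0013  0.9999 -0.0111] F [-0.2  0.4 -2.2] T [-0.02  0.21 -0.01] tcp [ 0.5806 -0.2142  0.0932] 13.5
```

```bash
python3 -m inch '[[[0,0.1,-0.2,0,0,0,0],[0,0,-0.2,0,0,0,0],[0,0,-0.1,0,0,0,0],[0,0,-0.1,0,0,0,0],[0,0,0,0,0,0,0],[0,0,0,0,0,0,0]]]'; python3 where.py;  python3 -m inch '[[[0,0,-0.1,0,0,0,0],[0,0,0,0,0,0,0],[0,0,0,0,0,0,0]]]'; python3 where.py
```

```text
clock: 14.1
ee_pos: [0.5803, -0.213, 0.0866]
tcp_rot: [2.043, 2.215, 0.178]
wrist_force: [-0.9, 0.1, -3.1]
grip_width: 0.0118
grip_force: 50.0
C [27.2 -0.6 60.1]
A [-51.6  -0.7  46.5]
B [106.1  -0.6  73.7]
u in ext [9.855e-01 6.000e-04 1.697e-01] v [ 0.0012  0.9999 -0.0106] F [-0.9  0.1 -3.1] T [-0.03  0.18  0.09] tcp [ 0.5803 -0.213   0.0866] 14.1
clock: 14.4
ee_pos: [0.5803, -0.213, 0.0857]
tcp_rot: [2.043, 2.215, 0.179]
wrist_force: [-0.1, -0.5, -2.9]
grip_width: 0.0121
grip_force: 50.0
C [27.3 -0.6 59.1]
A [-51.5  -0.7  45.5]
B [106.1  -0.6  72.7]
u in ext [9.855e-01 6.000e-04 1.699e-01] v [ 0.0012  0.9999 -0.0106] F [-0.2 -0.5 -2.9] T [-0.    0.13  0.01] tcp [ 0.5803 -0.213   0.0857] 14.4
```

```bash
python3 -m inch '[[[0,0,-0.1,0,0,0,0],[0,0,0,0,0,0,0],[0,0,0,0,0,0,0]]]'; python3 where.py|tail -1;  python3 -m inch '[[[0,0,-0.1,0,0,0,0],[0,0,0,0,0,0,0],[0,0,0,0,0,0,0]]]'; python3 where.py
```

```text
clock: 14.7
ee_pos: [0.5805, -0.2131, 0.0851]
tcp_rot: [2.042, 2.214, 0.179]
wrist_force: [-0.2, -0.3, 3.1]
grip_width: 0.0116
grip_force: 50.0
u in ext [9.854e-01 6.000e-04 1.703e-01] v [ 0.0013  0.9999 -0.011 ] F [-0.3 -0.3  3.1] T [0.22 0.52 0.03] tcp [ 0.5805 -0.2131  0.0851] 14.7
clock: 15.0
ee_pos: [0.5807, -0.2132, 0.0845]
tcp_rot: [2.042, 2.214, 0.179]
wrist_force: [-1.7, -0.5, 7.2]
grip_width: 0.0119
grip_force: 50.1
C [27.7 -0.9 58. ]
A [-51.1  -0.9  44.3]
B [106.5  -0.8  71.7]
u in ext [9.853e-01 5.000e-04 1.707e-01] v [ 0.0015  0.9999 -0.0113] F [-1.7 -0.4  7.2] T [0.41 1.01 0.07] tcp [ 0.5807 -0.2132  0.0845] 15.0
```

```bash
python3 -m inch '[[[0,0.05,0.25,0.011,0,0,0],[0,0,0,0,0,0,0],[-0.28,-0.023,0,0,0,0,0],[-0.28,-0.023,0,0,0,0,0],[-0.28,-0.023,0,0,0,0,0],[-0.28,-0.023,0,0,0,0,0],[-0.28,-0.023,0,0,0,0,0],[-0.28,-0.023,0,0,0,0,0],[-0.28,-0.023,0,0,0,0,0],[-0.2,-0.017,0,0,0,0,0],[0,0,0,0,0,0,0],[0,0,0,0,0,0,0]]]'; python3 where.py
```

```text
clock: 16.2
ee_pos: [0.5587, -0.2143, 0.0862]
tcp_rot: [2.048, 2.218, 0.191]
wrist_force: [0.6, -0.2, -2.6]
grip_width: 0.0113
grip_force: 50.0
C [ 5.7  0.1 59.6]
A [-73.1   0.2  46. ]
B [84.5 -0.  73.3]
u in ext [ 0.9853 -0.0013  0.1708] v [1.3e-03 1.0e+00 3.0e-04] F [ 0.6 -0.3 -2.6] T [-0.01  0.21  0.04] tcp [ 0.5587 -0.2143  0.0862] 16.2
```

```bash
python3 -m inch '[[[-0.2,-0.016,0,0,0,0,0],[-0.2,-0.016,0,0,0,0,0],[-0.1,-0.008,0,0,0,0,0],[-0.1,-0.008,0,0,0,0,0],[0,0,0,0,0,0,0],[0,0,0,0,0,0,0]]]'; python3 where.py;python3 -m inch '[[[-0.1,-0.008,0,0,0,0,0],[-0.1,-0.008,0,0,0,0,0],[0,0,0,0,0,0,0],[0,0,0,0,0,0,0]]]'; python3 where.py
```

```text
clock: 16.8
ee_pos: [0.5543, -0.2146, 0.0868]
tcp_rot: [2.046, 2.217, 0.194]
wrist_force: [6.6, -0.1, -5.5]
grip_width: 0.0116
grip_force: 50.0
C [ 1.4  0.2 60.2]
A [-77.4   0.3  46.3]
B [80.2  0.2 74.1]
u in ext [ 9.847e-01 -8.000e-04  1.740e-01] v [8.e-04 1.e+00 0.e+00] F [ 6.6 -0.6 -5.5] T [ 0.   -1.38  0.05] tcp [ 0.5543 -0.2146  0.0868] 16.8
clock: 17.2
ee_pos: [0.5527, -0.2147, 0.0869]
tcp_rot: [2.045, 2.217, 0.195]
wrist_force: [7.2, 0.1, -7.6]
grip_width: 0.0117
grip_force: 50.0
C [-0.2  0.2 60.3]
A [-79.    0.3  46.3]
B [78.6  0.2 74.3]
u in ext [ 9.846e-01 -6.000e-04  1.748e-01] v [ 7.e-04  1.e+00 -1.e-04] F [ 7.2 -0.4 -7.6] T [-0.03 -1.62  0.04] tcp [ 0.5527 -0.2147  0.0869] 17.2
```

```bash
python3 -m inch '[[[0.06,0.005,-0.13,-0.0012,0.015,0,0],[0.06,0.005,-0.13,-0.0012,0.015,0,0],[0,0,0,0,0,0,0],[0,0,0,0,0,0,0]]]'; python3 where.py;python3 -m inch '[[[-0.1,-0.008,0,0,0,0,0],[-0.1,-0.008,0,0,0,0,0],[-0.1,-0.008,0,0,0,0,0],[0,0,0,0,0,0,0],[0,0,0,0,0,0,0]]]'; python3 where.py
```

```text
clock: 17.6
ee_pos: [0.5543, -0.2145, 0.0844]
tcp_rot: [2.06, 2.233, 0.163]
wrist_force: [6.7, 0.7, -3.5]
grip_width: 0.0116
grip_force: 50.0
C [ 0.6  0.3 57.7]
A [-78.6   0.3  46.1]
B [79.7  0.3 69.4]
u in ext [ 9.894e-01 -4.000e-04  1.454e-01] v [ 4.e-04  1.e+00 -2.e-04] F [ 6.7  0.1 -3.5] T [ 0.07 -1.6   0.04] tcp [ 0.5543 -0.2145  0.0844] 17.6
clock: 18.1
ee_pos: [0.5517, -0.2147, 0.0846]
tcp_rot: [2.059, 2.232, 0.164]
wrist_force: [8.4, 0.6, -5.3]
grip_width: 0.0116
grip_force: 50.0
C [-2.   0.3 57.9]
A [-81.1   0.3  46.2]
B [77.1  0.2 69.7]
u in ext [ 9.892e-01 -4.000e-04  1.465e-01] v [ 5.e-04  1.e+00 -3.e-04] F [ 8.4 -0.  -5.3] T [ 0.02 -1.94 -0.01] tcp [ 0.5517 -0.2147  0.0846] 18.1
```

```bash
python3 -m inch '[[[-0.1,-0.008,-0.05,0,0,0,0],[-0.1,-0.008,-0.05,0,0,0,0],[-0.1,-0.008,0,0,0,0,0],[-0.1,-0.008,0,0,0,0,0],[0,0,0,0,0,0,0],[0,0,0,0,0,0,0]]]'; python3 where.py;python3 -m inch '[[[-0.1,-0.008,0,0,0,0,0],[-0.1,-0.008,0,0,0,0,0],[0,0,0,0,0,0,0],[0,0,0,0,0,0,0]]]'; python3 where.py
```

```text
clock: 18.7
ee_pos: [0.549, -0.215, 0.0846]
tcp_rot: [2.058, 2.231, 0.166]
wrist_force: [9.2, 0.9, -1.6]
grip_width: 0.0119
grip_force: 50.0
C [-4.6  0.2 57.9]
A [-83.7   0.2  46. ]
B [74.5  0.2 69.9]
u in ext [ 0.9888 -0.      0.149 ] v [ 2.e-04  1.e+00 -1.e-03] F [ 9.3  0.2 -1.6] T [ 0.13 -2.18  0.02] tcp [ 0.549  -0.215   0.0846] 18.7
clock: 19.1
ee_pos: [0.5474, -0.2151, 0.0848]
tcp_rot: [2.057, 2.231, 0.167]
wrist_force: [10.8, 1.8, -2.0]
grip_width: 0.0117
grip_force: 50.0
C [-6.2  0.2 58.1]
A [-85.3   0.2  46.1]
B [72.9  0.2 70. ]
u in ext [9.887e-01 1.000e-04 1.498e-01] v [ 1.0e-04  1.0e+00 -1.1e-03] F [10.9  0.9 -2. ] T [ 0.08 -2.49  0.07] tcp [ 0.5474 -0.2151  0.0848] 19.1
```

```bash
python3 -m inch '[[[-0.1,-0.008,0,0,0,0,0],[-0.1,-0.008,0,0,0,0,0],[-0.05,-0.004,0,0,0,0,0],[0,0,0,0,0,0,0],[0,0,0,0,0,0,0]]]'; python3 where.py; python3 held.py; python3 -m inch '[[[0.09,0.007,-0.19,-0.002,0.025,0,0],[0,0,0,0,0,0,0],[0.09,0.007,-0.19,-0.002,0.025,0,0],[0,0,0,0,0,0,0],[0,0,0,0,0,0,0]]]'; python3 where.py
```

```text
clock: 19.6
ee_pos: [0.5464, -0.2151, 0.0852]
tcp_rot: [2.055, 2.229, 0.17]
wrist_force: [14.2, 0.9, -5.3]
grip_width: 0.012
grip_force: 50.0
C [-7.2  0.3 58.5]
A [-86.2   0.2  46.3]
B [71.9  0.3 70.7]
u in ext [9.883e-01 5.000e-04 1.526e-01] v [-3.0e-04  1.0e+00 -1.3e-03] F [14.2 -0.3 -5.3] T [ 0.11 -3.4  -0.02] tcp [ 0.5464 -0.2151  0.0852] 19.6
top plane tool z=0.0184 + x*-0.009 + y*-0.002 23832
rect tool xy mm ((24.905580520629883, 9.390777587890625), (82.97642517089844, 138.85305786132812), 0.7722074389457703) [-0.01750557 -0.05994704] [0.06730501 0.07841393]
clock: 20.15
ee_pos: [0.5478, -0.215, 0.0811]
tcp_rot: [2.081, 2.257, 0.114]
wrist_force: [12.2, 0.5, -2.1]
grip_width: 0.0116
grip_force: 50.0
C [-7.   0.2 54.2]
A [-86.6   0.2  46.1]
B [72.5  0.3 62.4]
u in ext [9.948e-01 3.000e-04 1.018e-01] v [-2.0e-04  1.0e+00 -1.2e-03] F [12.2 -0.5 -2.1] T [ 0.12 -3.1   0.04] tcp [ 0.5478 -0.215   0.0811] 20.15
```

```bash
python3 -m inch '[[[0.08,0.006,-0.19,-0.002,0.025,0,0],[0,0,0,0,0,0,0],[0,0,0,0,0,0,0]]]'; python3 where.py; python3 -m inch '[[[0.04,0.003,-0.1,-0.001,0.0125,0,0],[0,0,0,0,0,0,0],[0,0,0,0,0,0,0]]]'; python3 where.py
```

```text
clock: 20.45
ee_pos: [0.5485, -0.2149, 0.0791]
tcp_rot: [2.093, 2.27, 0.086]
wrist_force: [11.8, 1.4, -1.5]
grip_width: 0.0119
grip_force: 50.0
C [-7.1  0.3 52.1]
A [-86.8   0.3  46. ]
B [72.7  0.3 58.3]
u in ext [9.971e-01 3.000e-04 7.660e-02] v [-2.0e-04  1.0e+00 -1.1e-03] F [11.9  0.4 -1.5] T [ 0.02 -2.97  0.  ] tcp [ 0.5485 -0.2149  0.0791] 20.45
clock: 20.75
ee_pos: [0.5488, -0.2149, 0.0781]
tcp_rot: [2.099, 2.277, 0.072]
wrist_force: [11.6, 0.4, -2.2]
grip_width: 0.0114
grip_force: 50.0
C [-7.1  0.3 51.1]
A [-86.9   0.2  46. ]
B [72.8  0.3 56.3]
u in ext [9.979e-01 2.000e-04 6.420e-02] v [-1.0e-04  1.0e+00 -1.1e-03] F [11.6 -0.6 -2.2] T [ 0.06 -2.89 -0.01] tcp [ 0.5488 -0.2149  0.0781] 20.75
```

```bash
python3 -m inch '[[[0.05,0.004,-0.15,-0.0016,0.02,0,0],[0,0,0,0,0,0,0],[0,0,0,0,0,0,0]]]'; python3 where.py; python3 -m inch '[[[0.05,0.004,-0.15,-0.0016,0.02,0,0],[0,0,0,0,0,0,0],[0,0,0,0,0,0,0]]]'; python3 where.py
```

```text
clock: 21.05
ee_pos: [0.5492, -0.2149, 0.0764]
tcp_rot: [2.109, 2.287, 0.049]
wrist_force: [11.8, 1.2, -1.4]
grip_width: 0.0116
grip_force: 50.0
C [-7.2  0.3 49.5]
A [-87.2   0.3  45.9]
B [72.7  0.3 53. ]
u in ext [9.99e-01 2.00e-04 4.38e-02] v [-1.e-04  1.e+00 -1.e-03] F [11.8  0.3 -1.4] T [ 0.05 -2.89 -0.05] tcp [ 0.5492 -0.2149  0.0764] 21.05
clock: 21.35
ee_pos: [0.5496, -0.2149, 0.0748]
tcp_rot: [2.118, 2.297, 0.026]
wrist_force: [12.3, 0.7, -1.6]
grip_width: 0.0118
grip_force: 50.0
C [-7.4  0.3 47.8]
A [-87.3   0.3  45.9]
B [72.6  0.3 49.7]
u in ext [9.997e-01 1.000e-04 2.370e-02] v [-0.e+00  1.e+00 -9.e-04] F [12.3 -0.3 -1.6] T [ 0.05 -2.87 -0.05] tcp [ 0.5496 -0.2149  0.0748] 21.35
```

```bash
python3 -m inch '[[[0.03,0.002,-0.15,-0.0016,0.02,0,0],[0,0,-0.05,0,0.004,0,0],[0,0,0,0,0,0,0],[0,0,0,0,0,0,0]]]'; python3 where.py; python3 -m inch '[[[0,0,-0.1,0,0,0,0],[0,0,0,0,0,0,0],[0,0,0,0,0,0,0]]]'; python3 where.py
```

```text
clock: 21.75
ee_pos: [0.5501, -0.2148, 0.073]
tcp_rot: [2.129, 2.309, -0.001]
wrist_force: [11.8, 1.3, -1.1]
grip_width: 0.0115
grip_force: 50.0
C [-7.5  0.3 46. ]
A [-87.5   0.3  45.9]
B [72.5  0.3 46. ]
u in ext [1.e+00 0.e+00 2.e-04] v [-0.e+00  1.e+00 -7.e-04] F [11.8  0.3 -1.1] T [ 0.03 -2.92  0.02] tcp [ 0.5501 -0.2148  0.073 ] 21.75
clock: 22.05
ee_pos: [0.5502, -0.2149, 0.0724]
tcp_rot: [2.129, 2.309, -0.001]
wrist_force: [11.1, 1.2, 1.8]
grip_width: 0.0119
grip_force: 50.0
C [-7.4  0.2 45.4]
A [-87.4   0.2  45.4]
B [72.6  0.2 45.4]
u in ext [1.e+00 1.e-04 3.e-04] v [-1.e-04  1.e+00 -9.e-04] F [11.1  0.3  1.8] T [ 0.08 -2.45 -0.03] tcp [ 0.5502 -0.2149  0.0724] 22.05
```

Flat on the seat with the rail pressed. Now I'll ease the cassette back to +x.

```bash
python3 -m inch '[[[0.1,0.008,0,0,0,0,0],[0.1,0.008,0,0,0,0,0],[0.1,0.008,0,0,0,0,0],[0.1,0.008,0,0,0,0,0],[0.1,0.008,0,0,0,0,0],[0,0,0,0,0,0,0],[0,0,0,0,0,0,0]]]'; python3 where.py; python3 -m inch '[[[0.1,0.008,0,0,0,0,0],[0.1,0.008,0,0,0,0,0],[0.1,0.008,0,0,0,0,0],[0,0,0,0,0,0,0],[0,0,0,0,0,0,0]]]'; python3 where.py
```

```text
clock: 22.75
ee_pos: [0.5541, -0.2146, 0.0722]
tcp_rot: [-2.129, -2.309, 0.003]
wrist_force: [8.9, 1.5, 3.8]
grip_width: 0.0122
grip_force: 50.0
C [-3.5  0.2 45.2]
A [-83.5   0.2  45.3]
B [76.5  0.2 45. ]
u in ext [ 1.0e+00 -2.0e-04 -1.8e-03] v [ 2.e-04  1.e+00 -7.e-04] F [9.  0.8 3.8] T [ 0.11 -1.84  0.01] tcp [ 0.5541 -0.2146  0.0722] 22.75
clock: 23.25
ee_pos: [0.5562, -0.2145, 0.0721]
tcp_rot: [-2.129, -2.308, 0.005]
wrist_force: [5.1, 1.3, 5.6]
grip_width: 0.0117
grip_force: 50.0
C [-1.5  0.2 45.1]
A [-81.5   0.2  45.4]
B [78.5  0.1 44.8]
u in ext [ 1.0e+00 -5.0e-04 -3.5e-03] v [ 5.e-04  1.e+00 -7.e-04] F [5.1 0.9 5.6] T [ 0.25 -1.35 -0.06] tcp [ 0.5562 -0.2145  0.0721] 23.25
```

```bash
python3 -m inch '[[[0.05,0.004,0,0,0,0,0],[0.05,0.004,0,0,0,0,0],[0,0,0,0,0,0,0],[0,0,0,0,0,0,0]]]'; python3 where.py
```

```text
clock: 23.65
ee_pos: [0.5566, -0.2144, 0.0721]
tcp_rot: [-2.129, -2.307, 0.006]
wrist_force: [3.5, 1.3, 6.4]
grip_width: 0.012
grip_force: 50.0
C [-1.2  0.2 45.1]
A [-81.2   0.2  45.5]
B [78.8  0.1 44.7]
u in ext [ 1.0e+00 -7.0e-04 -4.6e-03] v [ 7.e-04  1.e+00 -6.e-04] F [3.6 1.  6.4] T [ 0.28 -1.04 -0.03] tcp [ 0.5566 -0.2144  0.0721] 23.65
```

```bash
python3 -m inch '[[[0.05,0.004,0.05,0,0,0,0],[0.05,0.004,0.05,0,0,0,0],[0,0,0,0,0,0,0],[0,0,0,0,0,0,0]]]'; python3 where.py;  python3 -m inch '[[[0,0,0,0,0,0,0.2],[0,0,0,0,0,0,0.2],[0,0,0,0,0,0,0.25],[0,0,0,0,0,0,0.3],[0,0,0,0,0,0,0.35],[0,0,0,0,0,0,0.4],[0,0,0,0,0,0,0.4],[0,0,0,0,0,0,0.4],[0,0,0,0,0,0,0.4]]]'; python3 where.py | tail -1
```

```text
clock: 24.05
ee_pos: [0.5571, -0.2143, 0.0721]
tcp_rot: [-2.128, -2.306, 0.006]
wrist_force: [5.7, 0.3, 1.8]
grip_width: 0.0119
grip_force: 50.0
C [-0.6  0.2 45.1]
A [-80.6   0.3  45.5]
B [79.4  0.2 44.7]
u in ext [ 1.0e+00 -7.0e-04 -5.6e-03] v [ 7.e-04  1.e+00 -0.e+00] F [ 5.7 -0.1  1.8] T [ 0.14 -1.56 -0.01] tcp [ 0.5571 -0.2143  0.0721] 24.05
clock: 24.95
ee_pos: [0.5545, -0.2146, 0.0708]
tcp_rot: [-2.126, -2.302, 0.012]
wrist_force: [0.9, 0.4, -0.3]
grip_width: 0.0348
grip_force: 0.0
u in ext [ 0.9999 -0.0013 -0.0108] v [1.3e-03 1.0e+00 7.0e-04] F [ 0.9  0.3 -0.3] T [-0.03 -0.02  0.04] tcp [ 0.5545 -0.2146  0.0708] 24.95
```

```bash
python3 -m inch '[[[0.1,0,0.5,0,0,0,0.4],[0.1,0,1,0,0,0,0.4],[0,0,2,0,0,0,0.4],[0,0,2,0,0,0,0.4],[0,0,2,0,0,0,0.4],[0,0,2,0,0,0,0.4],[0,-0.5,2,0,0,0,0.6],[0,-0.5,2,0,0,0,0.8],[0,-0.5,2,0,0,0,1],[0,0,0,0,0,0,1],[0,0,0,0,0,0,1]]]'
python3 - <<'E'
from h import *
f=cam('wrist'); save(f,'w5'); P=cloud(f)
a=.081; E=np.array([[np.cos(a),-np.sin(a),0],[np.sin(a),np.cos(a),0],[0,0,1]]); O=np.array([.558,-.219,0])
L=(P-O)@E*1000; px=f['pixels'].astype(int)
w=(abs(L[...,0])<90)&(abs(L[...,1])<80)&(L[...,2]>45)&(L[...,2]<62)&(px.min(-1)>190)&(abs(L[...,0])<58)
A=L[w]; c=np.linalg.lstsq(np.c_[A[:,:2],np.ones(len(A))],A[:,2],rcond=None)[0]; print('white plane',c,len(A))
h=(abs(L[...,0])<40)&(abs(L[...,1])<40)&(L[...,2]>80)&(L[...,2]<100); print('handle',cv2.minAreaRect(L[h][:,:2].astype(np.float32)),L[h][:,2].mean())
s=(L[...,2]>53)&(L[...,2]<72)&(abs(L[...,1])<60)
E
```

```text
clock: 26.05
ee_pos: [0.5568, -0.2296, 0.2264]
tcp_rot: [-2.127, -2.303, 0.011]
wrist_force: [-0.1, 0.1, -0.1]
grip_width: 0.0715
grip_force: 0.0
white plane [-2.75870855e-03  8.07227006e-04  5.35837092e+01] 12388
handle ((-0.12359189987182617, 0.8220920562744141), (11.158265113830566, 49.40930938720703), 0.01940268836915493) 91.08501263639887
```

View pics/w5.png

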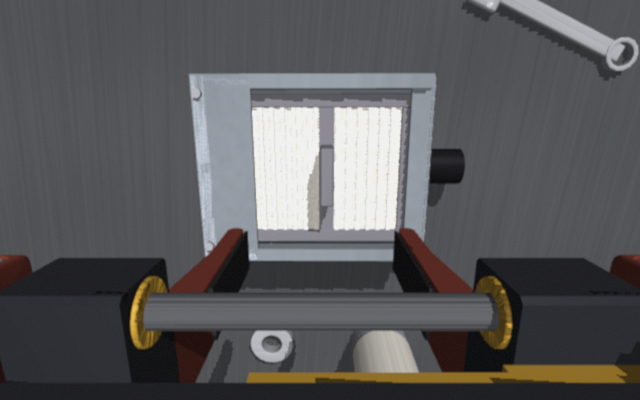

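The cassette lies flat in the bay with both ends under their lips. Its handle, at (327,175), measures x −0.1, y 0.8 and top 91 mm in the extractor frame, which is home. The gripper is clear and nothing else was touched.

```bash
python3 -c "
from rig import bot
print(bot.close_job())"
```

```text
the job is handed in; nothing more can be done
None
```

The cassette is seated flat in the bay, caught under both lips and pushed back to home by the spring; I let go of it, touched nothing else on the bench, and handed the job in at about 26 s (no verdict was returned).

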